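# Start the kitchen timers in cooking order

## Robot

A 7-joint arm with a two-finger parallel gripper is mounted at the origin on a cart in front of the work surface, level with it; the furniture and walls round the work are solid. World frame = base frame: x ahead of the robot, y to its left, z up, the work surface at z = 0. Lengths are in m, angles in rad, forces in N, time in s.
With the tool pointing down it reaches from about 0.4 to 0.85 m from the base axis. Payload 10.4 kg.
Tool frame: the origin (TCP) lies midway between the tips of the shut fingers; the grasp point (between the pads) lies 19 mm behind it; z points along the fingers, x is the direction in which the jaws open and shut, and the axes are right-handed (so a half turn about z gives the same grasp; the last joint's range is limited). The gripper opens to 85 mm and grips with 20 to 120 N. Pads are 22 mm wide; open, the fingers measure 114 mm over their backs; the gripper's body (76 mm by 85 mm) begins 54 mm behind the grasp point. The pads swing forward as they close: fully open they stand 13 mm farther back than shut.
Start: joints at [-1.238, 0.332, -0.065, 1.46, 0.022, 1.35, -0.088], TCP at [0.218, 0.586, 0.231] pointing down, gripper open.
Joint ranges: [-2.6, 2.6], [-0.5, 2.12], [-1.47, 1.34], [0.16, 2.42], [-1.27, 4.41], [0.06, 2.06], [-2.6, 2.6]. Speed limits (rad/s): [2.22, 2.22, 2.79, 2.79, 3.14, 3.14, 3.14].

## Interface

Orientations are given as a unit quaternion [x, y, z, w].
In Python, from workcell import manip, cams gives the robot as it stands.
- The arm moves only by the tool move_arm, never from a script. Its argument "moves" is a list of rows, each a list of 7 numbers: the turn, a rotation vector about the tool's x, y, z in degrees, then the shift along the tool's x, y, z in m, then the finger opening in m, from 0 to 0.0854. A call has 1 to 10 rows; each row is the pose to reach, as a shift and turn from the pose commanded when the call began, along the tool's axes at that moment; what a row does not reach only later rows make up. A row lasts 1/10 s, in which the tool goes at most 50 mm and 8.59 degrees, less where a joint would pass 70% of its speed; a pose out of reach is approached as far as the arm can. A call with a gripper value outside its range is refused whole. The fingers move at their own pace and stop on an object; "grip_force" is the grip in N (left out, the last holds). Time passes only in rows, so rows that repeat a pose let the fingers close. It gives the time, the measured TCP pose, the force and the opening at its end, in the units of the state.
- manip.get_obs(): the state, without advancing time (a new reading comes with each control period).
- cams.camera(name): name is "scene" or "top"; returns the picture (384x512x3 uint8, red, green, blue); there is no depth.
- cams.camera_params(name): a dict with "fx", "fy", "cx", "cy" (pixels), "xyz" and "rotation" of the camera in the world. Camera axes: x right, y up, looking along -z (the intrinsics and any distortion apply to the point x, -y, -z); pixel columns grow to the right and rows downward; lengths in m; the calibration is good to about 2 mm. A picture is of the moment at which its call begins. camera_params takes no time and is no camera call.
- manip.hand_in(): hands the job in, once; it reports no verdict.
The state is a dict: "clock": time; "joint_pos": joint angles; "joint_velocities": joint speeds; "tau": joint torques, N m; "position": TCP position; "ee_rot": TCP orientation; "ft_force": force on the tool from outside, world axes, zero at the start; "torque": the same for the moment, N m; "grip_width": opening from 0.0 (shut) to 1.0 (fully open).
Only numpy, scipy, OpenCV 4.12 (cv2) and the standard library are available. Lean on these libraries where they do the work, as an engineer would, in place of code of your own. Each camera call takes 0.05 s, during which the arm holds its last target. There are 200 camera calls.

## Task

Three dishes go on one after another: start their push-top kitchen timers by pressing the tops lightly with a fingertip, first red, then yellow, then green, each fully down, where it stays. Leave the blue timer's top up. Only press: do not pick up, tip or shove any timer, and leave the other things where they are.

Things in the scene. Friction and masses are not known exactly. Their poses are not given: they have to be found in the camera images.
- red_timer: loose push-top kitchen timer with a red top: a round white body 68 mm across, steel collar 30 mm above the surface, whole height 44 mm with the top up; 0.2 to 0.35 kg. Origin: centre of its underside, z up. Its place and yaw vary; the four timers swap places.
- red_top (a point): centre of the flat upper face of the red push top (a round red disc 48 mm across); it starts 44 mm above the surface, moves down with the top and is 34 mm above the surface when fully down, still 4 mm proud of the steel collar
- red_cap (a joint): how far the red top is pressed down: 0 = up (start), 0.010 m = fully down; counts as down from 0.007. It slides straight down against a steady friction of about 3 N, has no spring and stays wherever it is left. More than 25 N of contact with the timer is too hard.
- yellow_timer: loose push-top kitchen timer with a yellow top: a round white body 68 mm across, steel collar 30 mm above the surface, whole height 44 mm with the top up; 0.2 to 0.35 kg. Origin: centre of its underside, z up. Its place and yaw vary; the four timers swap places.
- yellow_top (a point): centre of the flat upper face of the yellow push top (a round yellow disc 48 mm across); it starts 44 mm above the surface, moves down with the top and is 34 mm above the surface when fully down, still 4 mm proud of the steel collar
- yellow_cap (a joint): how far the yellow top is pressed down: 0 = up (start), 0.010 m = fully down; counts as down from 0.007. It slides straight down against a steady friction of about 3 N, has no spring and stays wherever it is left. More than 25 N of contact with the timer is too hard.
- green_timer: loose push-top kitchen timer with a green top: a round white body 68 mm across, steel collar 30 mm above the surface, whole height 44 mm with the top up; 0.2 to 0.35 kg. Origin: centre of its underside, z up. Its place and yaw vary; the four timers swap places.
- green_top (a point): centre of the flat upper face of the green push top (a round green disc 48 mm across); it starts 44 mm above the surface, moves down with the top and is 34 mm above the surface when fully down, still 4 mm proud of the steel collar
- green_cap (a joint): how far the green top is pressed down: 0 = up (start), 0.010 m = fully down; counts as down from 0.007. It slides straight down against a steady friction of about 3 N, has no spring and stays wherever it is left. More than 25 N of contact with the timer is too hard.
- blue_timer: loose push-top kitchen timer with a blue top: a round white body 68 mm across, steel collar 30 mm above the surface, whole height 44 mm with the top up; 0.2 to 0.35 kg. Origin: centre of its underside, z up. Its place and yaw vary; the four timers swap places. This one is to be left up.
- blue_top (a point): centre of the flat upper face of the blue push top (a round blue disc 48 mm across); it starts 44 mm above the surface, moves down with the top and is 34 mm above the surface when fully down, still 4 mm proud of the steel collar
- blue_cap (a joint): how far the blue top is pressed down: 0 = up (start), 0.010 m = fully down; counts as down from 0.007. It slides straight down against a steady friction of about 3 N, has no spring and stays wherever it is left. More than 25 N of contact with the timer is too hard.
- tea_light: bystander, loose: small candle in a metal cup, 38 across x 15 mm; origin at the centre of its underside
- marker_pen: bystander, loose: black and white marker pen lying, 17 x 135 x 16 mm; origin at the centre of its underside
- peg: bystander, loose: wooden clothes peg lying, 15 x 72 x 12 mm; origin at the centre of its underside
- match_carton: bystander, loose: small blue carton, 34 x 52 x 14 mm; origin at the centre of its underside
- paint_pot: bystander, loose: small pot with grey lid, 46 across x 48 mm; origin at the centre of its underside
- jar_red: bystander, loose: sauce jar with red label and black lid, 65 across x 82 mm; origin at the centre of its underside

How it is judged:
By the outcome, as a careful person would: the job done as asked, in the order asked, and still so for the second after the job is handed in, with the robot touching nothing.
It also fails if it takes over 48 s, if anything falls off the work surface, if the arm or the gripper's body presses on something with over 40 N, if the wrist force passes 120 N, or if a joint passes its speed limit or range.

## Working session

There is one attempt and no reset: what is moved stays moved. The work goes in short steps, Python scripts to look and compute and a tool call to move; the robot and the scene stay as the last step left them, time stands still between calls to the robot, and variables do not carry over. Pictures are saved under pics/ and viewed, about 8 in all and at most 12, crops included, and the job is handed in when it is done.

Besides the shell and the picture viewer there is one more tool, called after "Request:" as a command line: name --pt "numbers of a row" for each row, then --argument value for the rest. move_arm: Moves the arm, as the interface text tells. Its arguments: {"type":"object","properties":{"moves":{"type":"array","items":{"type":"array","items":{"type":"number"}}},"grip_force":{"type":"number"}},"required":["moves"]}

```bash
mkdir -p pics
python3 - <<'E'
from workcell import manip, cams
import cv2,numpy as np
for n in("top","scene"):
    im=cams.camera(n); cv2.imwrite(f"pics/{n}0.png",im[:,:,::-1])
    p=cams.camera_params(n); print(n,p)
print(manip.get_obs())
E
```

```text
top {'fx': 351.62769649186, 'fy': 351.62769649186, 'cx': 247.01832534493974, 'cy': 189.2351789072986, 'xyz': array([ 0.32339301, -0.100015  ,  1.09167972]), 'rotation': array([-0.04988271,  0.03733305,  0.71030889, -0.70112712])}
scene {'fx': 485.0504092778509, 'fy': 485.0504092778509, 'cx': 256.0607198060851, 'cy': 194.8469687503093, 'xyz': array([-0.44037532, -0.7911912 ,  0.80548682]), 'rotation': array([ 0.43058796, -0.2002746 , -0.38781761,  0.78998835])}
{'clock': 0.1, 'joint_pos': array([-1.23759593,  0.33280585, -0.06470132,  1.46085922,  0.02161146,
        1.34990304, -0.08848621]), 'joint_velocities': array([ 0.00097132, -0.00114261,  0.00087952, -0.002437  , -0.00160605,
       -0.00071207, -0.00132638]), 'tau': array([ 1.04679701e-03, -6.26739907e+01,  4.87561477e-02, -3.92431569e+01,
        1.62022241e-02,  6.85552150e-03,  1.73220371e-05]), 'position': array([0.21760117, 0.58553604, 0.23059637]), 'ee_rot': array([ 8.21068112e-01,  5.70829874e-01, -5.04895640e-04,  3.92963299e-04]), 'ft_force': array([0.55949256, 0.44390978, 0.22996603]), 'torque': array([ 0.03166997, -0.09876344, -0.01720474]), 'grip_width': 1.0001447099243228}
```

View pics/top0.png

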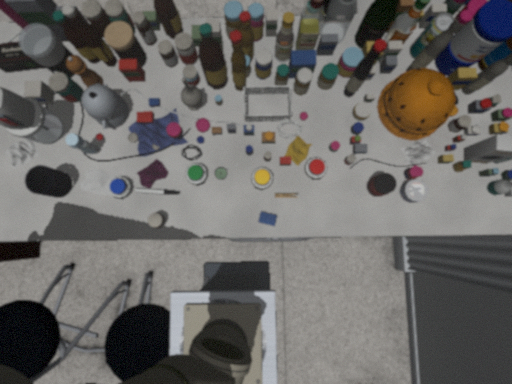

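View pics/scene0.png

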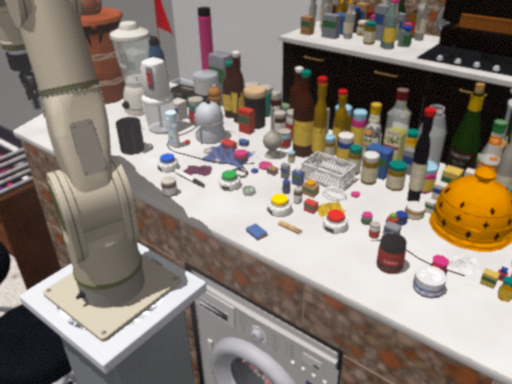

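The top view shows red at about (316,168), yellow (262,178), green (196,174) and blue (120,187). The scene view agrees: red (335,215), yellow (280,200), green (230,177). Next I'll compute positions from both.

```bash
cat > h.py <<'E'
from workcell import manip, cams
import cv2,numpy as np
from scipy.spatial.transform import Rotation as R
def ray(n,u,v,z):
    p=cams.camera_params(n); d=R.from_quat(p['rotation']).apply([(u-p['cx'])/p['fx'],-(v-p['cy'])/p['fy'],-1])
    return p['xyz']+d*(z-p['xyz'][2])/d[2]
G={'top':dict(red=(316,168),yellow=(262,178),green=(196,174),blue=(120,187)),'scene':dict(red=(335,215),yellow=(280,200),green=(230,177),blue=(167,159))}
H={'red':(0,),'yellow':(27,),'green':(65,),'blue':(112,)}
def find(n,c,im,z=.044):
    u,v=G[n][c]; h=cv2.cvtColor(im,cv2.COLOR_RGB2HSV).astype(int)[v-14:v+15,u-14:u+15]
    d=abs(h[...,0]-H[c][0]); d=np.minimum(d,180-d)
    m=((d<13)&(h[...,1]>130)&(h[...,2]>60)).astype(np.uint8)
    k,l,s,ce=cv2.connectedComponentsWithStats(m); i=1+np.argmax(s[1:,4])
    px=ce[i]+[u-14,v-14]; return px,s[i],ray(n,*px,z)
E
python3 - <<'E'
from h import *
for n in G:
    im=cv2.imread(f'pics/{n}0.png')[:,:,::-1].copy()
    for c in H:
        px,s,w=find(n,c,im); print(n,c,px.round(1),s[2:],w.round(4))
t=manip.get_obs(); print(R.from_quat(t['ee_rot']).as_matrix().round(4))
a=cv2.imread('pics/top0.png')[140:240,90:350]; cv2.imwrite('pics/c.png',cv2.resize(a,None,fx=3,fy=3,interpolation=2))
E
```

```text
top red [316.5 166.3] [ 14  14 153] [ 0.5201 -0.2926  0.044 ]
top yellow [261.8 176.4] [ 15  14 161] [ 0.4917 -0.1272  0.044 ]
top green [195.2 171.9] [13 13 94] [0.5087 0.0743 0.044 ]
top blue [117.4 185.8] [ 14  14 154] [0.4696 0.31   0.044 ]
scene red [335.3 214.9] [ 17  13 172] [ 0.512  -0.2936  0.044 ]
scene yellow [279.2 199.3] [ 16  12 154] [ 0.4829 -0.1293  0.044 ]
scene green [228.9 174. ] [13  7 62] [0.5033 0.0758 0.044 ]
scene blue [166.5 157.4] [12  8 77] [0.4617 0.3091 0.044 ]
[[ 3.483e-01  9.374e-01 -4.000e-04]
 [ 9.374e-01 -3.483e-01 -1.200e-03]
 [-1.300e-03  1.000e-04 -1.000e+00]]
```

View pics/c.png

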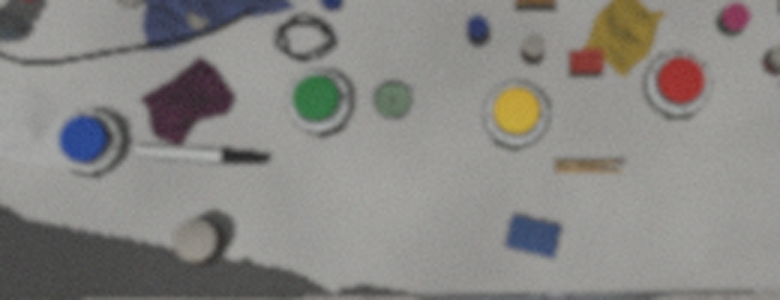

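The crop confirms the layout: the timers stand clear, with the tea light and pen beside green and blue. Pressing red with shut fingers from above is clear. First I'll transit.

Request:
move_arm --pt "0 0 0 -0.03 0.035 0.003 0" --pt "0 0 0 -0.065 0.073 0.006 0" --pt "0 0 0 -0.098 0.11 0.009 0" --pt "0 0 0 -0.13 0.147 0.012 0" --pt "0 0 0 -0.164 0.185 0.015 0" --pt "0 0 0 -0.197 0.221 0.018 0" --pt "0 0 0 -0.23 0.258 0.021 0" --pt "0 0 0 -0.262 0.295 0.024 0" --pt "0 0 0 -0.295 0.332 0.027 0" --pt "0 0 0 -0.328 0.369 0.03 0" --grip_force 20

```text
clock: 1.1
position: [0.4498, 0.1479, 0.2012]
ee_rot: [0.821, 0.571, 0.0, -0.0]
ft_force: [1.5, 1.2, 0.1]
grip_width: -0.004
```

Request:
move_arm --pt "0 0 0 -0.039 0.022 0.011 0" --pt "0 0 0 -0.078 0.043 0.022 0" --pt "0 0 0 -0.117 0.065 0.033 0" --pt "0 0 0 -0.156 0.087 0.044 0" --pt "0 0 0 -0.195 0.108 0.055 0" --pt "0 0 0 -0.234 0.13 0.066 0" --pt "0 0 0 -0.273 0.152 0.077 0" --pt "0 0 0 -0.325 0.181 0.09 0" --pt "0 0 0 -0.39 0.217 0.11 0" --pt "0 0 0 -0.39 0.217 0.11 0"

```text
clock: 2.1
position: [0.5163, -0.2941, 0.0902]
ee_rot: [0.821, 0.57, -0.001, -0.0]
ft_force: [0.7, -1.5, -0.0]
grip_width: -0.001
```

Run:
```python
from h import *
t=cams.camera('top');s=cams.camera('scene'); print(manip.get_obs()['position'])
a=cv2.resize(t[120:220,256:376],None,fx=3.3,fy=4,interpolation=2);b=cv2.resize(s[150:250,275:395],None,fx=3.3,fy=4,interpolation=2)
cv2.imwrite('pics/r1.png',np.hstack([a,b])[:,:,::-1])
```

```text
[ 0.51459238 -0.29678208  0.08957919]
```

View pics/r1.png

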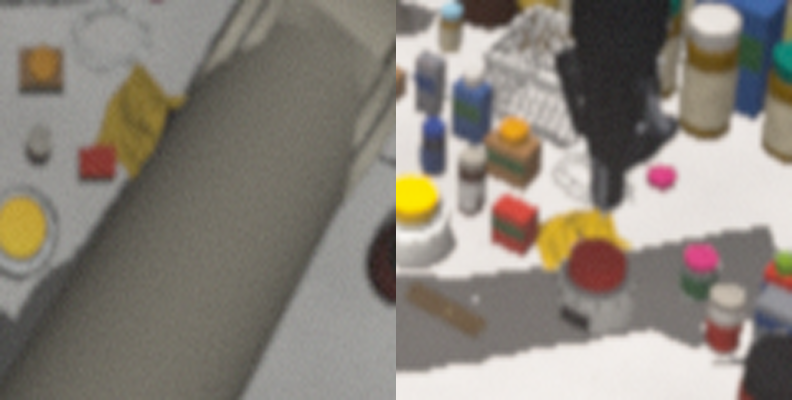

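The fingertip shows at scene pixel (339,202), above the red top at (336,215). I'll compare with the projection.

Run:
```python
from h import *
p=manip.get_obs()['position']; print(p, ray('scene',338.6,201.7,p[2]), ray('scene',335.6,215.3,.044), manip.get_obs()['ft_force'])
```

```text
[ 0.51459238 -0.29678208  0.08957919] [ 0.51141914 -0.30010134  0.08957919] [ 0.51082183 -0.2952294   0.044     ] [-1.25083694  0.61188628 -0.13842768]
```

Request:
move_arm --pt "0 0 0 0 0 0.02 0" --pt "0 0 0 0 0 0.036 0" --pt "0 0 0 0 0 0.042 0" --pt "0 0 0 0 0 0.045 0" --pt "0 0 0 0 0 0.047 0" --pt "0 0 0 0 0 0.049 0" --pt "0 0 0 0 0 0.05 0" --pt "0 0 0 0 0 0.05 0"

```text
clock: 3.0
position: [0.5172, -0.2911, 0.0416]
ee_rot: [0.821, 0.571, 0.0, 0.0]
ft_force: [-0.3, 1.8, 2.6]
grip_width: -0.003
```

Request:
move_arm --pt "0 0 0 0 0 0.001 0" --pt "0 0 0 0 0 0.002 0" --pt "0 0 0 0 0 0.003 0" --pt "0 0 0 0 0 0.004 0" --pt "0 0 0 0 0 0.005 0" --pt "0 0 0 0 0 0.005 0"

```text
clock: 3.6
position: [0.517, -0.2913, 0.0361]
ee_rot: [0.821, 0.571, -0.0, 0.0]
ft_force: [1.4, 0.6, 1.8]
grip_width: -0.001
```

Request:
move_arm --pt "0 0 0 0 0 0.001 0" --pt "0 0 0 0 0 0.0015 0" --pt "0 0 0 0 0 0.002 0" --pt "0 0 0 0 0 0.002 0"

```text
clock: 4.0
position: [0.5169, -0.2914, 0.0342]
ee_rot: [0.821, 0.571, -0.0, 0.0]
ft_force: [1.5, 0.8, 1.2]
grip_width: -0.0
```

Request:
move_arm --pt "0 0 0 0 0 0.0005 0" --pt "0 0 0 0 0 0.0005 0"

```text
clock: 4.2
position: [0.5169, -0.2914, 0.0341]
ee_rot: [0.821, 0.571, 0.0, 0.0]
ft_force: [-0.9, 2.0, 6.5]
grip_width: -0.002
```

Request:
move_arm --pt "0 0 0 0 0 -0.01 0" --pt "0 0 0 0 0 -0.04 0" --pt "0 0 0 0 0 -0.07 0" --pt "0 0 0 0.036 -0.021 -0.07 0" --pt "0 0 0 0.072 -0.042 -0.07 0" --pt "0 0 0 0.108 -0.063 -0.07 0" --pt "0 0 0 0.143 -0.083 -0.07 0" --pt "0 0 0 0.143 -0.083 -0.07 0" --pt "0 0 0 0.143 -0.083 -0.07 0"

```text
clock: 5.1
position: [0.4888, -0.1277, 0.1041]
ee_rot: [0.821, 0.572, 0.0, -0.0]
ft_force: [0.1, -0.7, 0.7]
grip_width: -0.0
```

Run:
```python
from h import *
t=cams.camera('top');s=cams.camera('scene'); print(manip.get_obs()['position'])
a=cv2.resize(t[120:220,236:356],None,fx=3.3,fy=4,interpolation=2);b=cv2.resize(s[150:250,245:365],None,fx=3.3,fy=4,interpolation=2)
cv2.imwrite('pics/y1.png',np.hstack([a,b])[:,:,::-1])
```

```text
[ 0.48884618 -0.12955729  0.10406284]
```

View pics/y1.png

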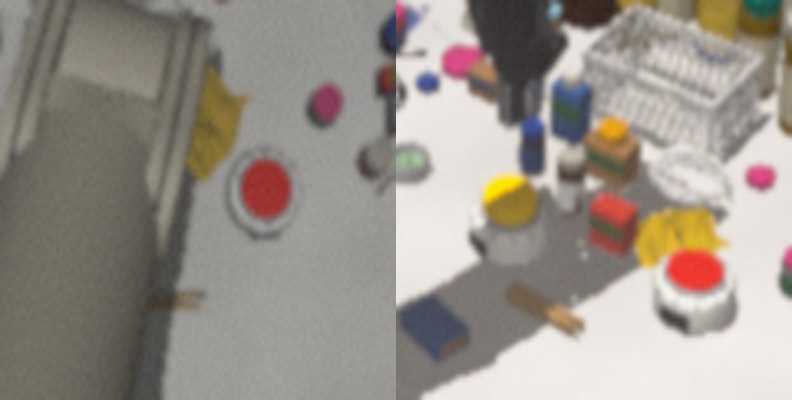

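The red top is now flush and low. The fingertips sit in line above the yellow top (crop (510,122) over (510,200)). Pressing yellow next.

Request:
move_arm --pt "0 0 0 0 0 0.025 0" --pt "0 0 0 0 0 0.048 0" --pt "0 0 0 0 0 0.056 0" --pt "0 0 0 0 0 0.059 0" --pt "0 0 0 0 0 0.061 0" --pt "0 0 0 0 0 0.063 0" --pt "0 0 0 0 0 0.065 0" --pt "0 0 0 0 0 0.067 0" --pt "0 0 0 0 0 0.068 0" --pt "0 0 0 0 0 0.068 0"

```text
clock: 6.2
position: [0.4893, -0.1283, 0.0359]
ee_rot: [0.821, 0.571, 0.0, 0.0]
ft_force: [0.5, -1.2, 2.1]
grip_width: -0.001
```

Request:
move_arm --pt "0 0 0 0 0 0.001 0" --pt "0 0 0 0 0 0.0015 0" --pt "0 0 0 0 0 0.0015 0"

```text
clock: 6.5
position: [0.4892, -0.1282, 0.0343]
ee_rot: [0.821, 0.571, 0.0, 0.0]
ft_force: [1.8, -0.2, 2.9]
grip_width: -0.001
```

Request:
move_arm --pt "0 0 0 0 0 0.0005 0" --pt "0 0 0 0 0 0.0007 0" --pt "0 0 0 0 0 0.0007 0"

```text
clock: 6.8
position: [0.4892, -0.1282, 0.0341]
ee_rot: [0.821, 0.571, 0.0, -0.0]
ft_force: [-0.6, 0.6, 9.3]
grip_width: 0.001
```

Yellow has bottomed out at 9 N. On to green.

Request:
move_arm --pt "0 0 0 0 0 -0.01 0" --pt "0 0 0 0 0 -0.04 0" --pt "0 0 0 0 0 -0.07 0" --pt "0 0 0 0.04 -0.011 -0.07 0" --pt "0 0 0 0.08 -0.022 -0.07 0" --pt "0 0 0 0.12 -0.033 -0.07 0" --pt "0 0 0 0.16 -0.044 -0.07 0" --pt "0 0 0 0.1965 -0.054 -0.07 0" --pt "0 0 0 0.1965 -0.054 -0.07 0" --pt "0 0 0 0.1965 -0.054 -0.07 0"

```text
clock: 7.8
position: [0.5062, 0.0752, 0.1035]
ee_rot: [0.821, 0.572, -0.001, -0.0]
ft_force: [0.4, -0.9, 0.8]
grip_width: 0.004
```

Run:
```python
from h import *
t=cams.camera('top');s=cams.camera('scene'); print(manip.get_obs()['position'])
a=cv2.resize(t[120:220,236:356],None,fx=3.3,fy=4,interpolation=2);b=cv2.resize(s[130:230,190:310],None,fx=3.3,fy=4,interpolation=2)
cv2.imwrite('pics/g1.png',np.hstack([a,b])[:,:,::-1])
```

```text
[0.50638604 0.07340065 0.10358041]
```

View pics/g1.png

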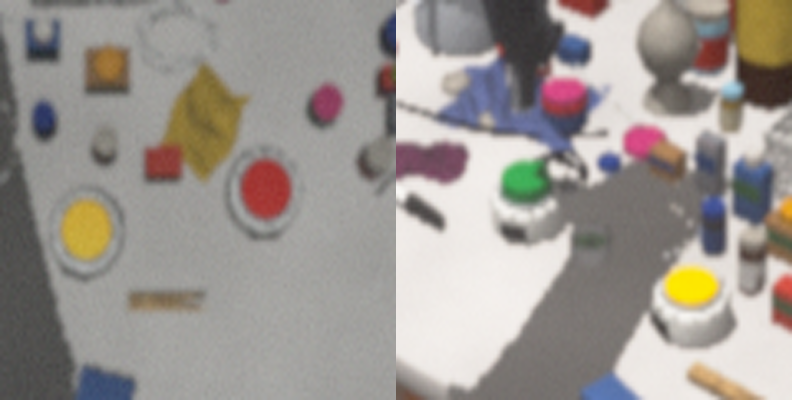

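Yellow is down and in place. The fingertip (525,110) is in line above the green top (527,180).

Request:
move_arm --pt "0 0 0 0 0 0.025 0" --pt "0 0 0 0 0 0.048 0" --pt "0 0 0 0 0 0.056 0" --pt "0 0 0 0 0 0.059 0" --pt "0 0 0 0 0 0.061 0" --pt "0 0 0 0 0 0.063 0" --pt "0 0 0 0 0 0.065 0" --pt "0 0 0 0 0 0.067 0" --pt "0 0 0 0 0 0.068 0" --pt "0 0 0 0 0 0.068 0"

```text
clock: 8.9
position: [0.5071, 0.0748, 0.0357]
ee_rot: [0.821, 0.571, 0.0, 0.0]
ft_force: [0.9, -0.7, 2.2]
grip_width: 0.0
```

Request:
move_arm --pt "0 0 0 0 0 0.001 0" --pt "0 0 0 0 0 0.0015 0" --pt "0 0 0 0 0 0.0015 0"

```text
clock: 9.2
position: [0.507, 0.0749, 0.0341]
ee_rot: [0.821, 0.571, 0.0, 0.0]
ft_force: [1.6, -0.9, 2.2]
grip_width: 0.001
```

Request:
move_arm --pt "0 0 0 0 0 0.0004 0" --pt "0 0 0 0 0 0.0006 0" --pt "0 0 0 0 0 0.0006 0"

```text
clock: 9.5
position: [0.507, 0.0749, 0.0341]
ee_rot: [0.821, 0.571, 0.0, -0.0]
ft_force: [-0.6, -1.0, 9.2]
grip_width: 0.001
```

Request:
move_arm --pt "0 0 0 0 0 -0.01 0" --pt "0 0 0 0 0 -0.04 0" --pt "0 0 0 0 0 -0.08 0" --pt "0 0 0 0 0 -0.12 0" --pt "0 0 0 0 0 -0.16 0" --pt "0 0 0 0.03 -0.03 -0.18 0" --pt "0 0 0 0.06 -0.06 -0.18 0" --pt "0 0 0 0.09 -0.08 -0.18 0" --pt "0 0 0 0.12 -0.1 -0.18 0" --pt "0 0 0 0.15 -0.11 -0.18 0"

```text
clock: 10.5
position: [0.4541, 0.2555, 0.2138]
ee_rot: [0.821, 0.572, -0.0, -0.001]
ft_force: [0.7, -0.0, -0.0]
grip_width: -0.001
```

Request:
move_arm --pt "0 0 0 0.03 -0.03 0 0" --pt "0 0 0 0.06 -0.06 0 0" --pt "0 0 0 0.09 -0.08 0 0" --pt "0 0 0 0.12 -0.1 0 0" --pt "0 0 0 0.15 -0.11 0 0" --pt "0 0 0 0.19 -0.12 0 0" --pt "0 0 0 0.22 -0.13 0 0" --pt "0 0 0 0.22 -0.13 0 0"

```text
clock: 11.3
position: [0.4079, 0.5091, 0.2123]
ee_rot: [0.82, 0.573, -0.001, -0.0]
ft_force: [-1.0, -0.5, -0.8]
grip_width: 0.001
```

Run:
```python
from h import *
t=cams.camera('top');s=cams.camera('scene'); print(manip.get_obs()['position'])
for n,im in(('top',t),('scene',s)):
    for c in H:
        try: px,st,w=find(n,c,im,.034 if c!='blue' else .044); print(n,c,px.round(1),w.round(3))
        except Exception as e: print(n,c,e)
a=cv2.resize(t[140:240,90:350],None,fx=3,fy=3,interpolation=2);b=cv2.resize(s[140:240,140:400],None,fx=3,fy=3,interpolation=2)
cv2.imwrite('pics/e.png',np.vstack([a,b])[:,:,::-1])
```

```text
[0.41000305 0.50510575 0.21293633]
top red [316.1 166.8] [ 0.521 -0.293  0.034]
top yellow [261.7 176.9] [ 0.492 -0.127  0.034]
top green [195.1 172.3] [0.509 0.076 0.034]
top blue [116.8 187.1] [0.466 0.312 0.044]
scene red [335.3 216.9] [ 0.517 -0.292  0.034]
scene yellow [279.1 201.2] [ 0.487 -0.126  0.034]
scene green [229.2 176.5] [0.505 0.077 0.034]
scene blue attempt to get argmax of an empty sequence
```

View pics/e.png

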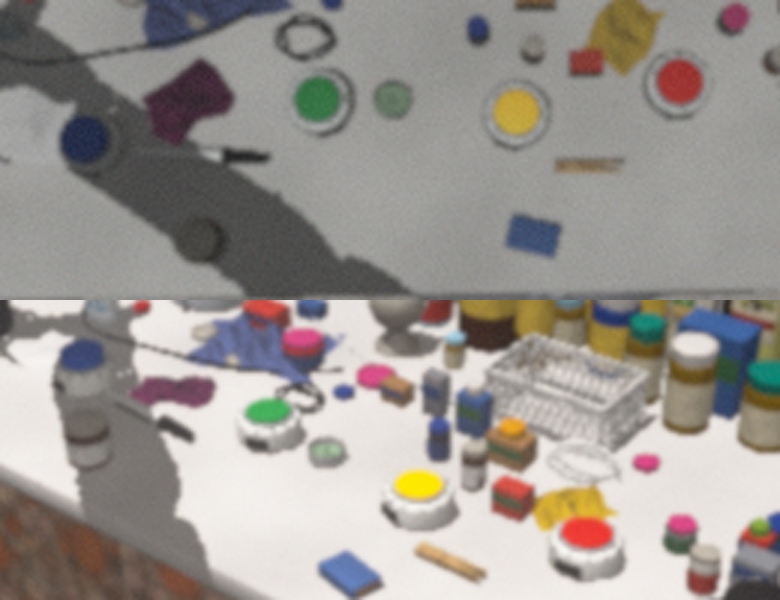

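Red, yellow and green are low and haven't shifted. Blue is still up, in shadow at crop (82,355), and everything else is in its place.

```bash
python3 -c "
from workcell import manip
print(manip.hand_in())"
```

```text
the job is handed in; nothing more can be done
None
```

I pressed the red, yellow and green timers fully down, in that order, with the closed fingertips, and handed the job in at about 11.4 s.

- **Pressing:** each top stopped at a fingertip height of 34 mm, which is fully down. The readings at the bottom were 6.5 N for red, 9.3 N for yellow and 9.2 N for green, against the 25 N limit. Force was only read at the end of each move.
- **Position:** the final pictures show the three pressed tops low and the timers where they started, to within measuring error. The other things look unmoved.
- **Blue:** the arm did not touch it, and its top still stands up in the pictures.
- **Checks that failed or disagreed:**
  - The colour measurement of blue in the scene camera failed because the timer was in the arm's shadow, so I checked it by eye there and by measurement in the top camera.
  - The two cameras differed by 5–9 mm in x at first and by about 4–5 mm with the tops down; the press did not need better than that.

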